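# Swap a snap-in filter cartridge from its storage dock into the beam mount

## Robot

A 6-joint arm with a two-finger parallel gripper is mounted at the origin on the work surface. World frame = base frame: x ahead of the robot, y to its left, z up, the work surface at z = 0. Lengths are in mm, angles in rad, forces in N, time in s.
With the tool pointing down it reaches from about 200 to 875 mm from the base axis. Payload 3.4 kg.
Tool frame: the origin (TCP) lies at the very end of the fingers, on their centre line; the grasp point (between the pads) lies 19 mm behind it (bot.grasp_offset is the z of the grasp point in the tool frame, in mm); z points along the fingers, y is the direction in which the jaws open and shut (so a half turn about z gives the same grasp; the last joint's range is limited). The gripper opens to 94 mm and grips with 3 to 60 N. Pads are 16 mm wide; open, the fingers measure 119 mm over their backs; the gripper's body (75 mm by 177 mm) begins 78 mm behind the grasp point.
Start: joints at [1.054, 0.276, 1.505, -0, 1.361, -0.121], TCP at [221.71, 530.575, 205.493] pointing down, gripper open.
Joint ranges: [-2.89, 2.89], [-0.75, 2.08], [0.22, 2.7], [-1.18, 4.32], [0.11, 2.71], [-2.7, 2.7]. Speed limits (rad/s): [2.57, 2.57, 3.14, 3.14, 3.14, 3.14].

## Interface

Orientations are given as a 3x3 rotation matrix whose columns are the frame's x, y, z axes.
In Python, from workcell import bot, viewer, ticket gives the robot as it stands.
- The arm moves only by the shell command python3 -m handwheel 'ROWS' [OPENING]. ROWS is JSON, a list of rows, each an object with "travel": the shift along the tool's x, y, z in cm, a list of three; "turn": the turn, a rotation vector about the tool's x, y, z in rad, a list of three. In form: [{"travel": [x, y, z], "turn": [wx, wy, wz]}, ...]. A call has 1 to 5 rows; each row shifts and turns the commanded pose from where the row before left it, along the tool's axes as they then stand; what a row does not reach is not made up. A row lasts 1/12 s, in which the tool goes at most 41.7 mm and 7.16 degrees, less where a joint would pass 70% of its speed; a pose out of reach is approached as far as the arm can. A call is refused whole if a number of a shift passes 4.17 or a number of a turn 0.125, either way. A call with a gripper value outside its range is refused whole. OPENING is the opening, from 0 (shut) to 1 (fully open), set as the call begins (- or left out, the last holds). The fingers move at their own pace and stop on an object; the grip force is fixed at half the most. Time passes only in rows, so rows that do not move let the fingers close. It gives the time, the measured TCP pose, the force and the opening at its end, in the units of the state.
- bot.state(): the state, without advancing time (a new reading comes with each control period).
- viewer.capture(name): name is "scene" or "top" or "wrist"; returns a dict with "color" (400x640x3 uint8, red, green, blue), "z_map" (400x640 float32, mm along the optical axis (not along the pixel's ray), 0 where there is no reading), "fx", "fy", "cx", "cy" (pixels), "R" (3x3) and "t" (3): a world point X has camera coordinates R X + t. Camera axes: x right, y down, z forward; pixel columns grow to the right and rows downward; lengths in mm; the calibration is good to about 2 mm. A picture is of the moment at which its call begins.
- ticket.hand_in(): hands the job in, once; it reports no verdict.
The state is a dict: "time": time; "q": joint angles; "joint_vel": joint speeds; "joint_torque": joint torques, N m; "ee_pos": TCP position; "tcp_rot": TCP orientation; "force": force on the tool from outside, world axes, zero at the start; "moment": the same for the moment, N m; "finger_gap": finger opening in mm.
Only numpy, scipy, OpenCV 4.12 (cv2) and the standard library are available. Lean on these libraries where they do the work, as an engineer would, in place of code of your own. Each camera call takes 0.05 s, during which the arm holds its last target.

## Task

Pinch the two sprung tabs of the violet filter cartridge to free it from its black storage dock, lift it out, turn it so that its yellow key rib faces the yellow-marked notch of the silver filter mount, and lower it in until it stands fully home with both tabs sprung out and latched; then let go. Leave the green cartridge in its dock and do not disturb the other things on the table.

Things in the scene. Friction and masses are not known exactly. Their poses are not given: they have to be found in the camera images.
- violet_filter: Violet filter cartridge, 106 mm tall, about 130 g. Origin: centre of the foot's underside; z up, y from tab to tab, +x the side with the yellow key rib (8 mm wide, 4 proud, z 0 to 74; a yellow patch on the top edge too). Stem 20 (x) x 18 (y) mm; violet glass frame 14 x 34 mm at z 74 to 106. A sprung tab on its +y and on its -y side holds it until both are pinched; the same grasp can carry it.
- violet_filter_grip (a point): Midway between the two thumb pads, 62 mm above the cartridge's underside, its axes: pinch here along y; fingertips then clear the socket's rim. Pads 20 mm wide (x), z 42 to 74 mm; 62 mm over both when free, 50 mm when fully pinched. Each tab takes 3 N to start and 10 N for its full travel.
- violet_filter_left_tab (a joint): Travel of the +y tab, straight in: 0 = sprung out, 0.006 m = fully pinched. Its barb (z 16 to 26.5 mm) reaches 27 mm from the centre when free, 21 mm when pinched; it is caught under the socket's lip (22.5 mm from the centre) unless pinched by 5 mm or more. Tabs must be pinched to come out and to go in.
- violet_filter_right_tab (a joint): Travel of the -y tab, which is the mirror image: 0 = sprung out, 0.006 m = fully pinched.
- dock_violet: Black storage dock holding the violet cartridge, bolted down. Origin: centre of the underside of its base plate, 60 (x) x 110 (y) x 6 mm; socket 40 x 70 mm on it, inner floor 6 mm and rim 42 mm above the table. The cartridge stands on that floor, axes along the dock's, key rib in the notch of the +x wall (12 mm wide, between yellow marks).
- filter_mount: Silver filter mount, empty, bolted down: base 80 (x) x 120 (y) x 16 mm with the docks' socket on it: inner floor 16 mm, rim 52 mm above the table, well 23 mm wide in x with bevelled mouth, lips 45 mm apart in y, notch in the +x wall between yellow marks. Origin: centre of the underside. Takes the cartridge only with axes along its own (not half a turn round); play 1.5 mm each way.
- green_filter: Green cartridge of the same shape, latched in the other dock; leave alone. Origin as for the violet one.
- dock_green: Black storage dock of the green cartridge, same as the violet one's.
- lens_case: White plastic lens case, 90 x 70 x 30 mm, origin in the middle of its underside; bystander.
- lens_tube: Black upright cylinder, 31 mm in diameter, 60 mm tall, origin at the centre of its underside; bystander.
- pedestal_post: Steel post 16 mm in diameter on a 32 mm foot, 85 mm tall, upright, origin under its foot; bystander.
- hex_driver: Red-handled hand driver, 190 mm long, lying on the table between the docks; its origin is under it; bystander.
There are look-alikes about, which are no part of the job. Several things have the shape of the filter_mount; the one meant has the colours described above. There is more than one size of the violet_filter; the job needs the largest.

How it is judged (in metres and radians):
On the way, in this order (a step that is already met when the one before it is completed fails the run):
1. both tabs of the violet cartridge are pinched in while it still sits in its dock (value of joint each of violet_filter_left_tab, violet_filter_right_tab above 0.0042 m and z of violet_filter in the frame of dock_violet below 0.012 m and horizontal distance between violet_filter and dock_violet below 0.008 m), for 0.1 s.
2. the violet cartridge is lifted clear of its dock (z of violet_filter in the frame of dock_violet above 0.045 m), for 0.1 s.
At the end, for the whole second after the job is handed in: The violet cartridge stands in the silver mount, within 4 mm of its centre, its underside within 3 mm of the socket's floor, upright (within 0.1 rad) and lined up with it (within 0.15 rad), both tabs sprung out to within 2.5 mm of free, at rest; the green cartridge is in its dock (horizontal distance between violet_filter and filter_mount below 0.004 m and z of violet_filter in the frame of filter_mount between 0.013 and 0.019 m and angle between the x axis of violet_filter and the x axis of filter_mount, either way round below 0.15 rad and angle between violet_filter's own z axis and vertical below 0.1 rad and value of joint each of violet_filter_left_tab, violet_filter_right_tab below 0.0025 m and linear speed of violet_filter below 0.02 m/s and distance between green_filter and dock_green below 0.012 m); the robot touches nothing.
It fails at once if the green cartridge is shifted by more than 10 mm (distance of green_filter from where it was at the start of the episode above 0.01 m).
It fails at once if a bystander (lens case, lens tube, pedestal post, hand driver) is moved by more than 25 mm (distance of any of lens_case, lens_tube, pedestal_post, hex_driver from where it was at the start of the episode above 0.025 m).
It also fails if it takes over 51 s, if anything falls off the work surface, if the arm or the gripper's body presses on something with over 40 N, if the wrist force passes 120 N, or if a joint passes its speed limit or range.

## Working session

There is one attempt and no reset: what is moved stays moved. The work goes in short steps, Python scripts to look and compute and a shell command to move; the robot and the scene stay as the last step left them, time stands still between calls to the robot, and variables do not carry over. Pictures are saved under pics/ and viewed, and the job is handed in when it is done.

```bash
ls; mkdir -p pics; python3 - <<'E'
from workcell import bot, viewer
import cv2,numpy as np
print(bot.state()); print(bot.grasp_offset)
for n in("scene","top","wrist"):
    c=viewer.capture(n); np.savez(f"{n}0.npz",**c); cv2.imwrite(f"pics/{n}0.png",c["color"][:,:,::-1]); print(n,c["fx"],c["cx"],c["cy"],c["R"],c["t"])
E
```

```text
pics
{'time': 0.0, 'q': array([ 1.05398564e+00,  2.76629745e-01,  1.50610871e+00, -1.01287124e-06,
        1.36069451e+00, -1.21017946e-01]), 'joint_vel': array([-3.87958575e-03, -5.73715267e-05,  6.55506506e-04,  9.73920937e-04,
        1.01264025e-03,  8.70440840e-04]), 'joint_torque': array([ 1.13306971e-03, -4.04590023e+01, -2.37226689e+01,  7.00579234e-02,
        3.45311954e-02, -1.04034132e-04]), 'ee_pos': array([221.42231488, 530.05226325, 204.5946667 ]), 'tcp_rot': array([[-9.22691201e-01,  3.85538743e-01, -9.08452956e-04],
       [ 3.85539750e-01,  9.22689839e-01, -1.60045196e-03],
       [ 2.21184074e-04, -1.82696767e-03, -9.99998307e-01]]), 'force': array([-0.40001231, -0.4907304 ,  0.54507391]), 'moment': array([ 0.00516133, -0.02618884,  0.03190956]), 'finger_gap': 94.02251421673506}
-18.8
scene 364.411976527081 322.3979563761813 190.20821235627983 [[ 0.81986896  0.57215578  0.02127558]
 [ 0.38783614 -0.52764579 -0.75575991]
 [-0.42118643  0.62787553 -0.6545031 ]] [-417.37463156 -182.82114964 1244.21234423]
top 502.83453938788614 329.86243439149433 200.54598081671276 [[ 0.02148868 -0.99972215  0.0096884 ]
 [-0.99360438 -0.02242966 -0.11066728]
 [ 0.11085384 -0.00724834 -0.99381029]] [ -70.95537046  559.06663421 1483.90359765]
wrist 353.1539986136246 323.2913467487059 204.7755814484024 [[ 0.38489012  0.92296044 -0.00190154]
 [ 0.88478114 -0.36838068  0.28540849]
 [ 0.26272025 -0.11153336 -0.95840408]] [-574.10331136  -29.34756214  393.31284746]
```

View pics/scene0.png

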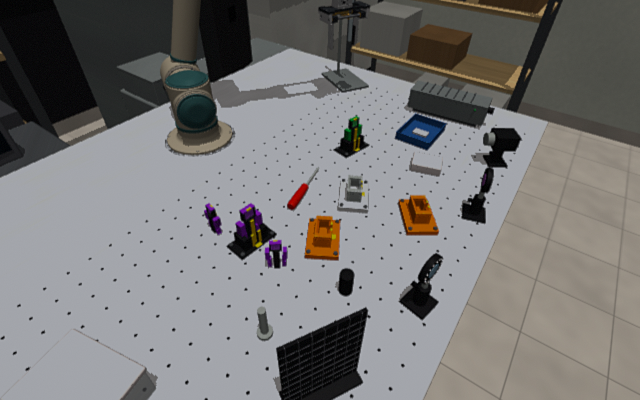

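View pics/top0.png

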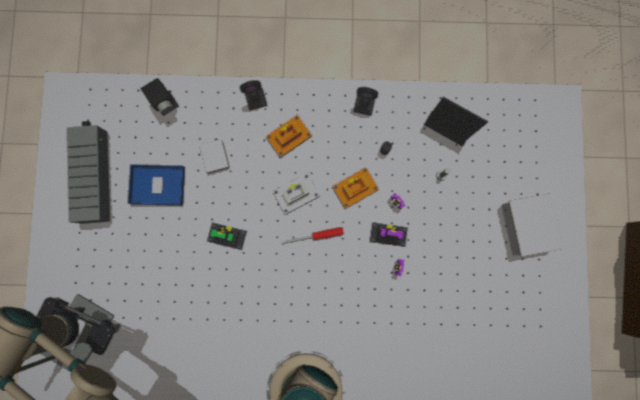

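View pics/wrist0.png

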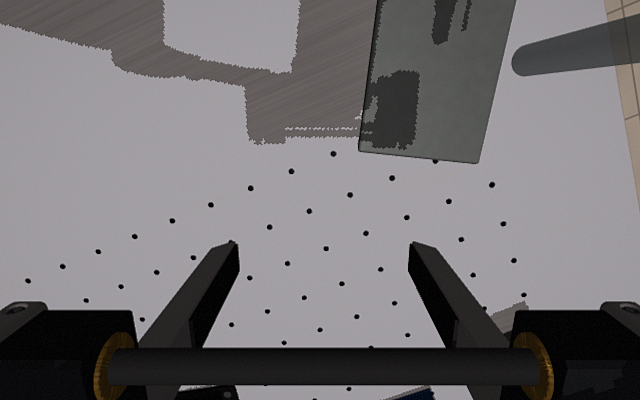

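The scene shows the violet dock at about (250,230), the silver mount at (353,192), the green dock at (350,140) and the driver at (303,188). In the top view they are at (390,234), (296,194), (227,235) and (315,236). Small violet look-alikes stand at (397,201) and (398,267), and the orange mounts are decoys. Next I zoom in.

```bash
cat > h.py <<'E'
import numpy as np,cv2
def ray(c,uv,z):
    uv=np.atleast_2d(np.asarray(uv,float)); R=np.asarray(c["R"]);t=np.asarray(c["t"]).ravel()
    d=np.c_[(uv[:,0]-c["cx"])/c["fx"],(uv[:,1]-c["cy"])/c["fy"],np.ones(len(uv))]@R
    o=-R.T@t
    return o+d*((z-o[2])/d[:,2])[:,None]
def cloud(c):
    z=c["z_map"];v,u=np.mgrid[:z.shape[0],:z.shape[1]]
    P=np.dstack([(u-c["cx"])/c["fx"]*z,(v-c["cy"])/c["fy"]*z,z])
    return (P-np.asarray(c["t"]).ravel())@np.asarray(c["R"])
E
python3 - <<'E'
import numpy as np,cv2
from h import *
c=dict(np.load("top0.npz")); im=c["color"][:,:,::-1].copy()
a=im[205:275,345:425];b=im[165:225,260:340]
cv2.imwrite("pics/zv.png",np.hstack([cv2.resize(a,(400,350),interpolation=cv2.INTER_NEAREST),cv2.resize(b,(400,350),interpolation=cv2.INTER_NEAREST)[:350]]))
P=cloud(c)
for n,(u,v) in dict(dock=(390,234),mount=(296,194),green=(227,235),s1=(397,201),s2=(398,267)).items():
    print(n,ray(c,(u,v),30)[0].round(),P[v-2:v+3,u-2:u+3,2].round().tolist())
E
```

```text
dock [ 464. -241.   30.] [[111.0, 117.0, 114.0, 113.0, 109.0], [112.0, 110.0, 109.0, 111.0, 109.0], [109.0, 114.0, 109.0, 115.0, 113.0], [80.0, 85.0, 88.0, 85.0, 91.0], [81.0, 83.0, 86.0, 86.0, 84.0]]
mount [578.  44.  30.] [[17.0, 13.0, 14.0, 18.0, 13.0], [12.0, 12.0, 18.0, 23.0, 17.0], [20.0, 11.0, 17.0, 8.0, 15.0], [18.0, 8.0, 19.0, 44.0, 50.0], [16.0, 17.0, 49.0, 59.0, 48.0]]
green [450. 246.  30.] [[75.0, 64.0, 45.0, 34.0, 78.0], [109.0, 89.0, 80.0, 81.0, 82.0], [109.0, 93.0, 42.0, 77.0, 79.0], [100.0, 82.0, 35.0, 82.0, 78.0], [100.0, 90.0, 32.0, 79.0, 81.0]]
s1 [ 564. -261.   30.] [[58.0, 65.0, 80.0, 83.0, 83.0], [63.0, 64.0, 80.0, 82.0, 79.0], [55.0, 59.0, 60.0, 89.0, 78.0], [53.0, 51.0, 58.0, 61.0, 82.0], [57.0, 47.0, 57.0, 56.0, 63.0]]
s2 [ 366. -266.   30.] [[32.0, 56.0, 63.0, 63.0, 85.0], [53.0, 54.0, 65.0, 85.0, 82.0], [64.0, 65.0, 61.0, 83.0, 85.0], [45.0, 62.0, 56.0, 84.0, 84.0], [0.0, 53.0, 56.0, 81.0, 84.0]]
```

View pics/zv.png

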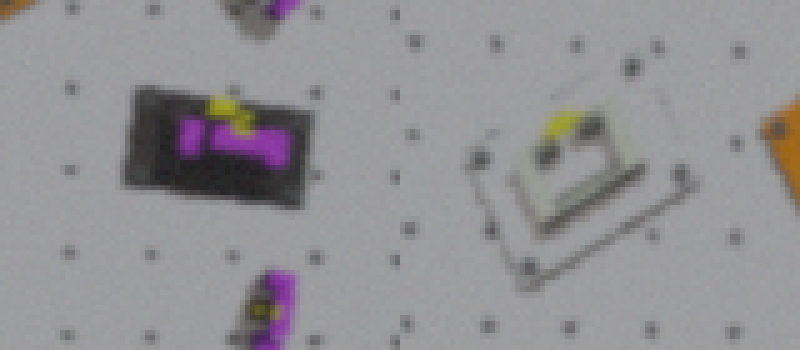

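```bash
python3 - <<'E'
import numpy as np,cv2
from h import *
c=dict(np.load("wrist0.npz")); R=c["R"];C=-R.T@c["t"]
T=np.array([[-.92269,.38554,-.0009],[.38554,.92269,-.0016],[0,-.0018,-1]])
print("cam in tool",T.T@(C-np.array([221.4,530,204.6])), "fwd",T.T@R[2],"right",T.T@R[0])
c=dict(np.load("top0.npz")); im=c["color"]
hsv=cv2.cvtColor(im,cv2.COLOR_RGB2HSV)
m=np.zeros(im.shape[:2],np.uint8); s=np.s_[215:252,362:415]
dark=(hsv[s][...,2]<75)|((hsv[s][...,1]>110))
m[s]=dark*255
cs,_=cv2.findContours(m,cv2.RETR_EXTERNAL,cv2.CHAIN_APPROX_NONE); k=max(cs,key=cv2.contourArea)
b=cv2.boxPoints(cv2.minAreaRect(k)); W=ray(c,b,6);print("dock",b.round(1).tolist(),W.round(1).tolist(),W.mean(0)); 
d=np.diff(W[[0,1,2,3,0]],axis=0);print(np.linalg.norm(d,axis=1),np.degrees(np.arctan2(d[:,1],d[:,0])))
# mount corners by eye from zoom
q=np.array([[470,165],[640,58],[693,187],[527,287]])/5.; q[:,0]-=80
q=(q*np.array([1,60/70])+[260,165])
W=ray(c,q,16);print("mount",W.round(1).tolist(),W.mean(0)); d=np.diff(W[[0,1,2,3,0]],axis=0);print(np.linalg.norm(d,axis=1),np.degrees(np.arctan2(d[:,1],d[:,0])))
E
```

```text
cam in tool [ 8.44800438e+01  6.74350814e-02 -1.79619669e+02] fwd [-2.85409920e-01  1.03580663e-04  9.58346084e-01] right [7.03908517e-04 1.00000033e+00 7.84065905e-05]
dock [[369.79998779296875, 241.5], [372.20001220703125, 222.60000610351562], [406.29998779296875, 226.89999389648438], [403.8999938964844, 245.6999969482422]] [[440.9, -182.9, 6.0], [498.4, -189.4, 6.0], [487.7, -293.6, 6.0], [430.3, -286.7, 6.0]] [ 464.32085761 -238.13299272    6.        ]
[ 57.82034137 104.78624046  57.80997032 104.3483878 ] [ -6.41513202 -95.86815695 173.1507708   84.14074416]
mount [[580.6, 111.9, 16.0], [639.5, 9.9, 16.0], [572.1, -24.2, 16.0], [517.5, 75.2, 16.0]] [577.44291967  43.16738296  16.        ]
[117.79121598  75.51081243 113.39619293  72.98811592] [ -59.9951375  -153.18936584  118.7892453    30.17207726]
```

```bash
python3 -m handwheel '[{"travel":[0,0,0],"turn":[0,0,-0.095]},{"travel":[0,0,0],"turn":[0,0,-0.095]},{"travel":[0,0,0],"turn":[0,0,-0.095]},{"travel":[-2.5,-3,0],"turn":[0,0,0]},{"travel":[-2.5,-3,0],"turn":[0,0,0]}]' 1
python3 -m handwheel '[{"travel":[-2.5,-3,0],"turn":[0,0,0]},{"travel":[-2.5,-3,0],"turn":[0,0,0]},{"travel":[-2.5,-3,0],"turn":[0,0,0]},{"travel":[-2.5,-3,0],"turn":[0,0,0]},{"travel":[-2.5,-3,0],"turn":[0,0,0]}]'
python3 -m handwheel '[{"travel":[-2.5,-3,0],"turn":[0,0,0]},{"travel":[-2.5,-3,0],"turn":[0,0,0]},{"travel":[-2.5,-3,0],"turn":[0,0,0]},{"travel":[-2.5,-3,0],"turn":[0,0,0]},{"travel":[-2.5,-3,0],"turn":[0,0,0]}]'
python3 -m handwheel '[{"travel":[-2.5,-3,0],"turn":[0,0,0]},{"travel":[-2.5,-3,0],"turn":[0,0,0]},{"travel":[-2.5,-3,0],"turn":[0,0,0]},{"travel":[0,0,0],"turn":[0,0,0]},{"travel":[0,0,0],"turn":[0,0,0]}]'
```

```text
time: 0.57
ee_pos: [264.3, 465.6, 204.8]
tcp_rot: [[-0.994, 0.107, -0.0], [0.107, 0.994, -0.0], [0.0, -0.0, -1.0]]
force: [0.4, -0.3, -0.2]
finger_gap: 94.2
time: 0.98
ee_pos: [372.9, 300.8, 205.4]
tcp_rot: [[-0.994, 0.11, -0.0], [0.11, 0.994, 0.0], [0.0, 0.0, -1.0]]
force: [0.9, -0.1, 0.1]
finger_gap: 94.4
time: 1.4
ee_pos: [480.6, 137.8, 205.4]
tcp_rot: [[-0.994, 0.111, -0.0], [0.111, 0.994, 0.0], [0.0, 0.0, -1.0]]
force: [0.6, 0.6, 1.0]
finger_gap: 94.4
time: 1.82
ee_pos: [545.3, 40.2, 204.7]
tcp_rot: [[-0.993, 0.114, -0.001], [0.114, 0.993, 0.0], [0.001, 0.0, -1.0]]
force: [-0.5, 1.1, 0.1]
finger_gap: 94.0
```

```bash
python3 - <<'E'
from workcell import bot, viewer
import cv2,numpy as np
n="wrist";c=viewer.capture(n); np.savez(f"{n}1.npz",**c); cv2.imwrite(f"pics/{n}1.png",c["color"][:,:,::-1])
s=bot.state();print(s["time"],s["ee_pos"],s["tcp_rot"],s["q"])
E
```

```text
1.8667 [544.29643513  41.51316881 204.82693885] [[-9.93667199e-01  1.12349214e-01 -1.77555679e-03]
 [ 1.12347902e-01  9.93668593e-01  8.22293982e-04]
 [ 1.85669910e-03  6.17606477e-04 -9.99998086e-01]] [-5.18834136e-02  2.33437008e-01  1.56596843e+00  7.48268225e-04
  1.34400309e+00 -1.51026229e+00]
```

View pics/wrist1.png

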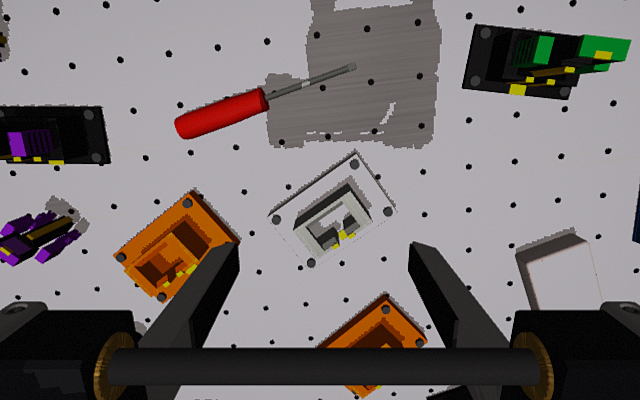

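The wrist picture shows the silver mount at (332,215), its screws at (276,219), (311,263), (388,212) and (354,164), and the yellow marks at (343,238). I'll measure the screw centres and the rim.

```bash
python3 - <<'E'
import numpy as np,cv2
from h import *
c=dict(np.load("wrist1.npz")); im=c["color"]; g=cv2.cvtColor(im,cv2.COLOR_RGB2GRAY).astype(float)
P=cloud(c)
uv=[]
for u,v in[(276,219),(311,263),(388,212),(354,164)]:
    w=g[v-7:v+8,u-7:u+8]; m=(w<125).astype(np.uint8); n,l,st,ce=cv2.connectedComponentsWithStats(m)
    i=1+np.argmax(st[1:,4]); uv.append(ce[i]+[u-7,v-7]); print(st[i],uv[-1],P[v,u].round(1))
uv=np.array(uv)
for z in(16,20):
    W=ray(c,uv,z);print(z,W.round(1).tolist(),W.mean(0).round(1)); d=np.diff(W[[0,1,2,3,0]],axis=0);print(np.linalg.norm(d,axis=1),np.degrees(np.arctan2(d[:,1],d[:,0])))
a=im[150:275,255:405,::-1]; cv2.imwrite("pics/zm1.png",cv2.resize(a,(720,600),interpolation=cv2.INTER_CUBIC))
pts=P[150:275,255:405].reshape(-1,3); k=(pts[:,2]>46)&(pts[:,2]<58); q=pts[k][:,:2].astype(np.float32); print(k.sum(),np.median(pts[k][:,2]),cv2.minAreaRect(q),pts[k].mean(0))
E
```

```text
[ 3  2  9 11 78] [275.96153846 219.37179487] [579.  -15.3  20.3]
[ 3  2  9 10 75] [310.86666667 262.56      ] [635.3  16.1  20.5]
[ 2  1 10 11 84] [387.5        211.11904762] [584.9 106.4  20.1]
[ 2  2 11 11 84] [354.19047619 163.88095238] [528.5  74.4  20.1]
16 [[580.8, -16.1, 16.0], [636.9, 15.6, 16.0], [585.2, 106.5, 16.0], [529.2, 74.9, 16.0]] [583.   45.2  16. ]
[ 64.46869604 104.55061945  64.31611345 104.68470138] [  29.51196502  119.63185456 -150.60766682  -60.45188695]
20 [[579.5, -15.4, 20.0], [635.0, 16.0, 20.0], [583.9, 105.9, 20.0], [528.5, 74.7, 20.0]] [581.7  45.3  20. ]
[ 63.76854892 103.41517202  63.61762342 103.54779779] [  29.51196502  119.63185456 -150.60766682  -60.45188695]
1733 51.888995584791836 ((582.587890625, 45.301273345947266), (41.32593536376953, 70.66175079345703), 29.5117130279541) [581.1219641   45.29893848  51.37127113]
```

View pics/zm1.png

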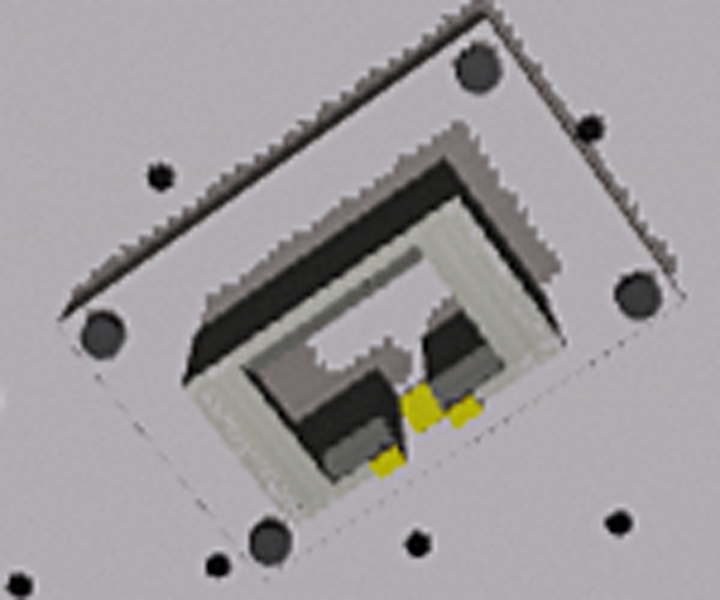

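Mount measured at about (582.3, 45.3), yaw 29.5°, with the rim 41x71 mm at z 52, which matches the sizes given. The +x side, with the yellow marks, points towards world +x. Now to the violet dock.

```bash
python3 -m handwheel '[{"travel":[0.98,-3.6,0],"turn":[0,0,0]},{"travel":[0.98,-3.6,0],"turn":[0,0,0]},{"travel":[0.98,-3.6,0],"turn":[0,0,0]},{"travel":[0.98,-3.6,0],"turn":[0,0,0]},{"travel":[0.98,-3.6,0],"turn":[0,0,0]}]'
python3 -m handwheel '[{"travel":[0.98,-3.6,0],"turn":[0,0,0]},{"travel":[0.98,-3.6,0],"turn":[0,0,0]},{"travel":[0.98,-3.6,0],"turn":[0,0,0]},{"travel":[0,0,0],"turn":[0,0,0]},{"travel":[0,0,0],"turn":[0,0,0]}]'
python3 -m handwheel '[{"travel":[0,0,0],"turn":[0,0,0]},{"travel":[0,0,0],"turn":[0,0,0]}]'
python3 - <<'E'
from workcell import bot, viewer
import cv2,numpy as np
n="wrist";c=viewer.capture(n); np.savez(f"{n}2.npz",**c); cv2.imwrite(f"pics/{n}2.png",c["color"][:,:,::-1])
a=c["color"][130:290,230:430,::-1]; cv2.imwrite("pics/zd2.png",cv2.resize(a,(750,600),interpolation=cv2.INTER_CUBIC))
s=bot.state();print(s["time"],s["ee_pos"],s["tcp_rot"],s["q"])
E
```

```text
time: 2.28
ee_pos: [474.6, -130.8, 205.6]
tcp_rot: [[-0.994, 0.108, -0.0], [0.108, 0.994, 0.001], [0.0, 0.001, -1.0]]
force: [0.9, -0.2, 0.7]
finger_gap: 93.9
time: 2.7
ee_pos: [434.2, -235.3, 205.4]
tcp_rot: [[-0.994, 0.113, -0.0], [0.113, 0.994, 0.001], [0.0, 0.001, -1.0]]
force: [0.1, 0.1, 0.2]
finger_gap: 94.0
time: 2.87
ee_pos: [435.2, -233.6, 205.5]
tcp_rot: [[-0.994, 0.108, 0.0], [0.108, 0.994, 0.001], [-0.0, 0.001, -1.0]]
force: [0.5, 0.5, -0.5]
finger_gap: 94.2
2.9167 [ 435.35396404 -233.69961975  205.48013575] [[-9.94158976e-01  1.07925462e-01  1.55392255e-04]
 [ 1.07925553e-01  9.94158656e-01  8.01452179e-04]
 [-6.79874582e-05  8.13541673e-04 -9.99999667e-01]] [-6.34163266e-01  1.53809711e-01  1.66837866e+00  7.61566625e-04
  1.31975403e+00 -2.09701276e+00]
```

View pics/wrist2.png

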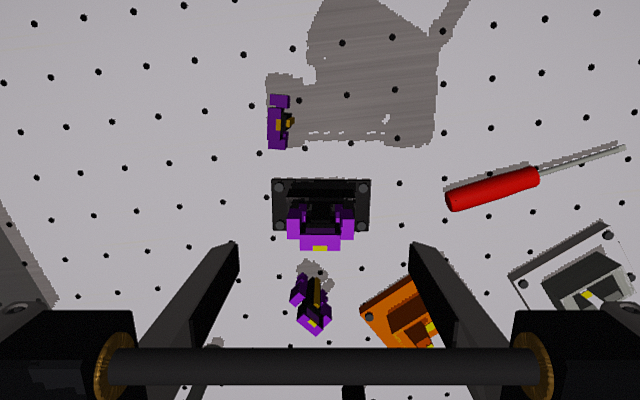

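View pics/zd2.png

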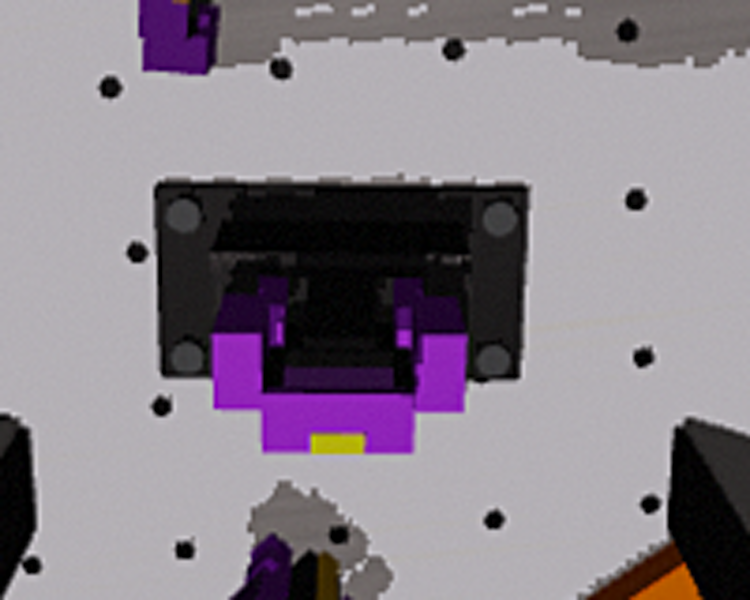

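The violet cartridge stands in its dock at about (320,225) in the wrist view. The pads are at (293,230) and (347,230), and the yellow patch is at (320,248), the +x side. A small look-alike lies near (312,300), so the body and fingers must stay clear of it.

```bash
python3 - <<'E'
import numpy as np,cv2
from h import *
c=dict(np.load("wrist2.npz")); im=c["color"]; P=cloud(c)
g=cv2.cvtColor(im,cv2.COLOR_RGB2GRAY).astype(int)
uv=np.array([[183,216],[187,356],[492,360],[499,219]])/3.75+[230,130]
out=[]
for u,v in uv:
    u0,v0=int(round(u)),int(round(v)); w=g[v0-6:v0+7,u0-6:u0+7]
    m=((w>w.min()+ .5*(w[6,6]-w.min()))&(w<110)).astype(np.uint8); n,l=cv2.connectedComponents(m); yy,xx=np.where(l==l[6,6]); out.append([xx.mean()+u0-6,yy.mean()+v0-6]); print(len(xx),out[-1],P[v0,u0].round(1))
W=ray(c,out,10);print("dock",W.round(1).tolist(),W.mean(0).round(1)); d=np.diff(W[[0,1,2,3,0]],axis=0);print(np.linalg.norm(d,axis=1),np.degrees(np.arctan2(d[:,1],d[:,0])))
hsv=cv2.cvtColor(im,cv2.COLOR_RGB2HSV)
v=np.zeros(im.shape[:2],bool); v[185:255,275:365]=True
col=v&(hsv[...,1]>100)&(hsv[...,2]>120)
for nm,lo,hi in(("pads",76,86),("top",107,118)):
    k=col&(P[...,2]>lo)&(P[...,2]<hi); q=P[k]; print(nm,k.sum(),q.mean(0).round(1),cv2.minAreaRect(q[:,:2].astype(np.float32)))
    ys,xs=np.where(k); box=cv2.boxPoints(cv2.minAreaRect(np.c_[xs,ys].astype(np.float32))); print(box.tolist(), ray(c,box.mean(0),80 if nm=="pads" else 112))
# small ones extents
for nm,s in(("s2",np.s_[85:155,255:300]),("s1",np.s_[265:340,280:340])):
    q=P[s].reshape(-1,3);h=hsv[s].reshape(-1,3);k=(h[:,1]>90)&(q[:,2]>10);print(nm,q[k].min(0).round(),q[k].max(0).round())
print(viewer) if 0 else None
E
```

```text
76 [np.float64(278.4342105263158), np.float64(187.48684210526315)] [ 437.8 -282.    11.3]
88 [np.float64(280.1931818181818), np.float64(225.64772727272728)] [ 480.9 -287.3    9.5]
65 [np.float64(361.03076923076924), np.float64(225.86153846153846)] [ 491.9 -196.5    9.8]
74 [np.float64(362.7027027027027), np.float64(188.27027027027026)] [ 448.  -191.    10.2]
dock [[437.5, -282.7, 10.0], [481.5, -287.1, 10.0], [491.6, -196.5, 10.0], [448.3, -191.3, 10.0]] [ 464.7 -239.4   10. ]
[44.25791408 91.1731458  43.64301078 92.05085543] [ -5.68340998  83.64965933 173.17636705 -96.7321421 ]
pads 518 [ 464.2 -239.3   80.1] ((464.1795349121094, -239.2375946044922), (61.5389289855957, 20.078699111938477), 82.94587707519531)
[[287.0, 239.0], [287.0, 219.0], [354.0, 219.0], [354.0, 239.0]] [[ 464.45834603 -238.98353392   80.        ]]
top 625 [ 464.2 -239.   112.2] ((464.2933654785156, -239.19081115722656), (33.40373229980469, 14.388554573059082), 82.70758056640625)
[[300.0, 235.0], [340.0, 235.0], [340.0, 250.0], [300.0, 250.0]] [[ 464.44215187 -239.1819209   112.        ]]
s2 [ 342. -279.   10.] [ 391. -224.  385.]
s1 [ 351. -282.   10.] [ 585. -224.  385.]
```

Cartridge measured at (464.3,-239.2), axis 83°. The pads are 62x20 mm at z 80 and the frame is 34x14 mm at z 112, all as specified. I'll move over it, come partway down and check.

```bash
python3 -m handwheel '[{"travel":[-2.97,-0.1,0],"turn":[0,0,0.01]},{"travel":[0,0,2.5],"turn":[0,0,0]},{"travel":[0,0,2.5],"turn":[0,0,0]},{"travel":[0,0,0],"turn":[0,0,0]},{"travel":[0,0,0],"turn":[0,0,0]}]'
python3 -m handwheel '[{"travel":[0,0,0],"turn":[0,0,0]},{"travel":[0,0,0],"turn":[0,0,0]}]'
python3 - <<'E'
from workcell import bot, viewer
import cv2,numpy as np
from h import *
n="wrist";c=viewer.capture(n); np.savez(f"{n}3.npz",**c); im=c["color"];cv2.imwrite(f"pics/{n}3.png",im[:,:,::-1])
s=bot.state();print(s["time"],s["ee_pos"],s["tcp_rot"].round(4))
P=cloud(c);hsv=cv2.cvtColor(im,cv2.COLOR_RGB2HSV)
v=np.zeros(im.shape[:2],bool); v[185:400,250:390]=True
col=v&(hsv[...,1]>100)&(hsv[...,2]>120)
T=s["tcp_rot"]
for nm,lo,hi in(("pads",76,86),("top",107,118)):
    k=col&(P[...,2]>lo)&(P[...,2]<hi); q=P[k]; r=cv2.minAreaRect(q[:,:2].astype(np.float32)); print(nm,k.sum(),r, "rel tool",T.T@(np.array([*r[0],0])-s["ee_pos"]))
E
```

```text
time: 3.33
ee_pos: [463.9, -238.1, 154.6]
tcp_rot: [[-0.993, 0.118, -0.003], [0.118, 0.993, 0.002], [0.003, 0.002, -1.0]]
force: [-0.2, -0.1, 0.1]
finger_gap: 94.1
time: 3.5
ee_pos: [465.3, -240.1, 157.0]
tcp_rot: [[-0.993, 0.12, 0.002], [0.12, 0.993, -0.001], [-0.003, -0.001, -1.0]]
force: [-0.9, -0.2, -0.3]
finger_gap: 93.8
3.55 [ 465.21091872 -240.2355472   157.01913397] [[-0.9928  0.12    0.0024]
 [ 0.12    0.9928 -0.0016]
 [-0.0026 -0.0012 -1.    ]]
pads 1094 ((515.361328125, -244.8859405517578), (61.80604934692383, 123.31538391113281), 83.81571197509766) rel tool [-49.93481297   1.59896525 157.14851548]
top 941 ((464.6766052246094, -239.43096923828125), (34.0547981262207, 14.590731620788574), 83.89730834960938) rel tool [  1.03805482   0.93037389 157.01591676]
```

View pics/wrist3.png

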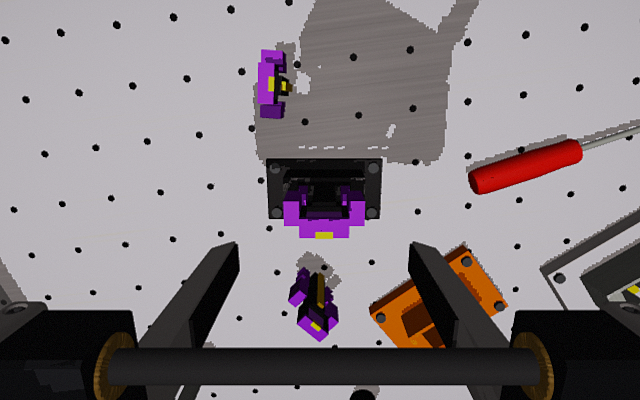

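It shows the cartridge centred between the fingers (frame at (324,225)), within 1 mm of the tool axis. I'll descend to TCP z ≈ 50.

```bash
python3 -m handwheel '[{"travel":[0,0,2.5],"turn":[0,0,0]},{"travel":[0,0,2.5],"turn":[0,0,0]},{"travel":[0,0,2.5],"turn":[0,0,0]},{"travel":[0,0,1.5],"turn":[0,0,0]},{"travel":[0,0,1.55],"turn":[0,0,0]}]'
python3 -m handwheel '[{"travel":[0,0,0],"turn":[0,0,0]},{"travel":[0,0,0],"turn":[0,0,0]}]'
python3 -m handwheel '[{"travel":[0,0,0],"turn":[0,0,0]},{"travel":[0,0,0],"turn":[0,0,0]},{"travel":[0,0,0],"turn":[0,0,0]},{"travel":[0,0,0],"turn":[0,0,0]},{"travel":[0,0,0],"turn":[0,0,0]}]' 0.58
python3 -m handwheel '[{"travel":[0,0,0],"turn":[0,0,0]},{"travel":[0,0,0],"turn":[0,0,0]},{"travel":[0,0,0],"turn":[0,0,0]},{"travel":[0,0,0],"turn":[0,0,0]},{"travel":[0,0,0],"turn":[0,0,0]}]' 0.3
```

```text
time: 3.97
ee_pos: [464.7, -240.3, 50.0]
tcp_rot: [[-0.993, 0.121, 0.001], [0.121, 0.993, -0.001], [-0.001, -0.001, -1.0]]
force: [0.4, 0.5, -0.7]
finger_gap: 94.2
time: 4.13
ee_pos: [464.4, -240.1, 50.4]
tcp_rot: [[-0.993, 0.121, 0.0], [0.121, 0.993, 0.0], [-0.0, 0.0, -1.0]]
force: [-0.3, 0.5, 0.6]
finger_gap: 94.0
time: 4.55
ee_pos: [464.6, -240.2, 50.6]
tcp_rot: [[-0.993, 0.121, 0.001], [0.121, 0.993, -0.001], [-0.001, -0.0, -1.0]]
force: [-0.1, 0.4, 0.2]
finger_gap: 64.1
time: 4.97
ee_pos: [464.7, -240.0, 50.9]
tcp_rot: [[-0.993, 0.12, 0.001], [0.12, 0.993, -0.0], [-0.001, -0.0, -1.0]]
force: [-2.0, 0.6, 7.9]
finger_gap: 47.7
```

```bash
python3 -m handwheel '[{"travel":[0,0,0],"turn":[0,0,0]},{"travel":[0,0,0],"turn":[0,0,0]},{"travel":[0,0,0],"turn":[0,0,0]}]'
python3 - <<'E'
from workcell import bot, viewer
import cv2,numpy as np
n="wrist";c=viewer.capture(n); np.savez(f"{n}4.npz",**c); im=c["color"];cv2.imwrite(f"pics/{n}4.png",im[:,:,::-1])
s=bot.state();print(s["time"],s["ee_pos"],s["force"],s["finger_gap"])
E
```

```text
time: 5.22
ee_pos: [464.6, -240.0, 50.9]
tcp_rot: [[-0.993, 0.121, 0.001], [0.121, 0.993, -0.0], [-0.001, -0.0, -1.0]]
force: [-1.2, 1.5, 7.6]
finger_gap: 47.4
5.2667 [ 464.64693691 -239.98996318   50.92967884] [-1.03026629  2.13103817  7.22651016] 47.56029891459407
```

View pics/wrist4.png

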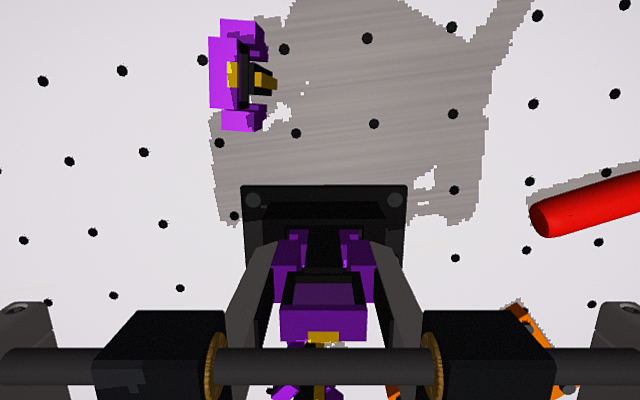

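It shows both fingers seated on the pads at (285,265) and (362,265), with a gap of about 47.5, so the tabs are fully pinched. I'll lift slowly and watch the force.

```bash
python3 -m handwheel '[{"travel":[0,0,-0.3],"turn":[0,0,0]},{"travel":[0,0,-0.4],"turn":[0,0,0]},{"travel":[0,0,-0.5],"turn":[0,0,0]}]'
python3 -m handwheel '[{"travel":[0,0,-0.8],"turn":[0,0,0]},{"travel":[0,0,-1],"turn":[0,0,0]},{"travel":[0,0,-1],"turn":[0,0,0]}]'
python3 -m handwheel '[{"travel":[0,0,-1.5],"turn":[0,0,0]},{"travel":[0,0,-1.5],"turn":[0,0,0]},{"travel":[0,0,-1.5],"turn":[0,0,0]},{"travel":[0,0,-1.5],"turn":[0,0,0]},{"travel":[0,0,-1],"turn":[0,0,0]}]'
python3 -m handwheel '[{"travel":[0,0,0],"turn":[0,0,0]},{"travel":[0,0,0],"turn":[0,0,0]}]'
python3 - <<'E'
from workcell import bot, viewer
import cv2,numpy as np
for n in("wrist","scene"):
  c=viewer.capture(n); np.savez(f"{n}5.npz",**c); im=c["color"];cv2.imwrite(f"pics/{n}5.png",im[:,:,::-1])
s=bot.state();print(s["time"],s["ee_pos"],s["force"],s["finger_gap"])
E
```

```text
time: 5.52
ee_pos: [463.8, -239.7, 61.7]
tcp_rot: [[-0.993, 0.121, -0.001], [0.121, 0.993, 0.001], [0.001, 0.001, -1.0]]
force: [-0.1, -0.1, -0.8]
finger_gap: 47.1
time: 5.77
ee_pos: [464.3, -240.0, 90.9]
tcp_rot: [[-0.993, 0.121, 0.0], [0.121, 0.993, 0.0], [-0.0, 0.0, -1.0]]
force: [0.3, 0.2, -1.2]
finger_gap: 47.5
time: 6.18
ee_pos: [465.0, -240.4, 162.4]
tcp_rot: [[-0.993, 0.12, 0.003], [0.12, 0.993, -0.002], [-0.003, -0.001, -1.0]]
force: [0.6, 0.0, -0.8]
finger_gap: 47.6
time: 6.35
ee_pos: [464.5, -240.1, 160.6]
tcp_rot: [[-0.993, 0.12, 0.001], [0.12, 0.993, -0.001], [-0.001, -0.001, -1.0]]
force: [-0.9, -0.3, -1.1]
finger_gap: 47.2
6.45 [ 463.72669948 -239.61060199  159.2742058 ] [-0.13154526 -0.7523719  -1.48649074] 47.254991156971975
```

View pics/wrist5.png

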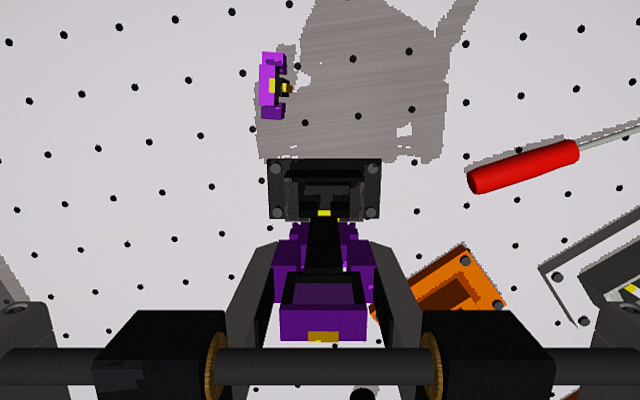

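View pics/scene5.png

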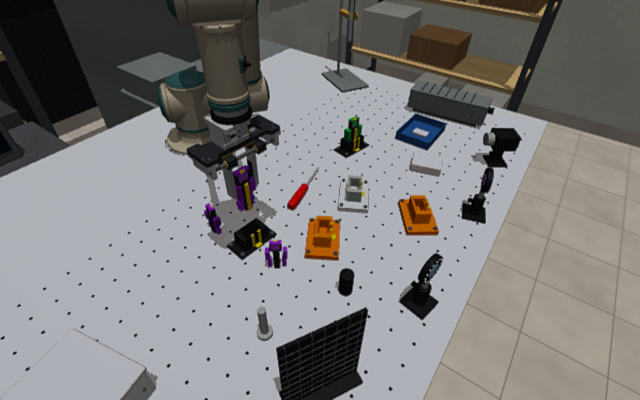

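It shows the cartridge hanging upright in the fingers above the empty dock (notch marks at (322,213)), and the scene view agrees. I'll measure the cartridge's offset in the tool frame and work out the move.

```bash
cat > inhand.py <<'E'
import numpy as np,cv2,sys
from h import *
def inhand(f):
    c=dict(np.load(f)); im=c["color"]
    # camera-in-tool (fixed mount), from nominal
    hsv=cv2.cvtColor(im,cv2.COLOR_RGB2HSV)
    z=c["z_map"]; v,u=np.mgrid[:400,:640]
    Pc=np.dstack([(u-c["cx"])/c["fx"]*z,(v-c["cy"])/c["fy"]*z,z])
    fw=np.array([-.28541,0,.95834]); rt=np.array([0,1.,0]); dn=np.cross(fw,rt)
    Pt=Pc@np.array([rt,dn,fw])+np.array([84.48,.07,-179.62])
    k=np.zeros(z.shape,bool);k[260:360,250:400]=True
    k&=(hsv[...,1]>90)&(z>0)
    return c,Pt,k
E
python3 - <<'E'
from inhand import *
c,Pt,k=inhand("wrist5.npz")
q=Pt[k]; print(np.histogram(q[:,2],bins=np.arange(-80,60,5)))
t=q[(q[:,2]<np.percentile(q[:,2],2)+4)]; print(len(t),t.mean(0),cv2.minAreaRect(t[:,:2].astype(np.float32)))
E
```

```text
(array([   0,    7,  109, 2953,  515,  247,  562,  506,  475,  567, 1149,
        115,   22,   21,    6,   16,   58,    0,    0,    0,    0,    0,
          0,    0,    0,    0,    0]), array([-80, -75, -70, -65, -60, -55, -50, -45, -40, -35, -30, -25, -20,
       -15, -10,  -5,   0,   5,  10,  15,  20,  25,  30,  35,  40,  45,
        50,  55]))
2670 [  1.16253196   0.12701877 -62.27447364] ((11.269041061401367, 0.043308258056640625), (37.126644134521484, 49.73297119140625), 0.2432016134262085)
```

```bash
python3 - <<'E'
from inhand import *
c,Pt,k=inhand("wrist5.npz")
q=Pt[k]; t=q[(abs(q[:,2]+62)<3)]; print(np.histogram(t[:,0],bins=np.arange(-30,40,2)))
t=t[abs(t[:,0])<12]
r=cv2.minAreaRect(t[:,:2].astype(np.float32)); print(np.median(t,0),r)
for y in(-14,-7,0,7,14):
    s=t[abs(t[:,1]-y)<3]; print(y,np.percentile(s[:,0],[1,99]))
E
```

```text
(array([  0,   0,   0,   0,   0,   0,   0,   0,   0,   0,   0, 147, 355,
       399, 404, 394, 415, 397, 557,  48,   0,   0,   0,   0,   0,   0,
         0,   0,   0,   0,   0,   0,   0,   0]), array([-30, -28, -26, -24, -22, -20, -18, -16, -14, -12, -10,  -8,  -6,
        -4,  -2,   0,   2,   4,   6,   8,  10,  12,  14,  16,  18,  20,
        22,  24,  26,  28,  30,  32,  34,  36,  38]))
[ 1.22097873e+00 -4.27353459e-02 -6.13024626e+01] ((0.9277677536010742, 0.08061790466308594), (49.50722885131836, 16.765995025634766), 89.82667541503906)
-14 [-6.58176969  7.58388694]
-7 [-6.63948476  7.70077048]
0 [-6.94403943  7.78286535]
7 [-6.68824841  7.95149091]
14 [-6.34528647  7.91938649]
```

```bash
python3 -m handwheel '[{"travel":[-0.53,3.35,0],"turn":[0,0,0]},{"travel":[-0.53,3.35,0],"turn":[0,0,0]},{"travel":[-0.53,3.35,0],"turn":[0,0,0]},{"travel":[-0.53,3.35,0],"turn":[0,0,0]},{"travel":[-0.53,3.35,0],"turn":[0,0,0]}]'
python3 -m handwheel '[{"travel":[-0.53,3.35,0],"turn":[0,0,0]},{"travel":[-0.53,3.35,0],"turn":[0,0,0]},{"travel":[-0.53,3.35,0],"turn":[0,0,0]},{"travel":[0,0,0],"turn":[0,0,-0.106]},{"travel":[0,0,0],"turn":[0,0,-0.106]}]'
python3 -m handwheel '[{"travel":[0,0,0],"turn":[0,0,-0.106]},{"travel":[0,0,0],"turn":[0,0,-0.106]},{"travel":[0,0,0],"turn":[0,0,-0.106]},{"travel":[0,0,0],"turn":[0,0,-0.106]},{"travel":[0,0,0],"turn":[0,0,0]}]'
python3 -m handwheel '[{"travel":[0,0,0],"turn":[0,0,0]},{"travel":[0,0,0],"turn":[0,0,0]},{"travel":[0,0,0],"turn":[0,0,0]}]'
python3 - <<'E'
from workcell import bot, viewer
import cv2,numpy as np
for n in("wrist",):
  c=viewer.capture(n); np.savez(f"{n}6.npz",**c); im=c["color"];cv2.imwrite(f"pics/{n}6.png",im[:,:,::-1])
s=bot.state();print(s["time"],s["ee_pos"],s["force"],s["finger_gap"],s["tcp_rot"].round(4),s["q"])
E
```

```text
time: 6.87
ee_pos: [510.2, -75.3, 158.8]
tcp_rot: [[-0.993, 0.121, -0.002], [0.121, 0.993, 0.001], [0.002, 0.0, -1.0]]
force: [0.8, 0.3, -1.1]
finger_gap: 47.0
time: 7.28
ee_pos: [538.2, 23.2, 158.6]
tcp_rot: [[-0.995, -0.1, -0.003], [-0.1, 0.995, 0.001], [0.002, 0.001, -1.0]]
force: [0.4, 0.1, -1.4]
finger_gap: 47.4
time: 7.7
ee_pos: [538.0, 21.1, 158.8]
tcp_rot: [[-0.869, -0.494, -0.002], [-0.494, 0.869, 0.0], [0.002, 0.001, -1.0]]
force: [-0.3, -0.4, -1.3]
finger_gap: 47.2
time: 7.95
ee_pos: [538.5, 20.9, 159.6]
tcp_rot: [[-0.871, -0.491, -0.001], [-0.491, 0.871, 0.0], [0.001, 0.0, -1.0]]
force: [0.2, 0.5, -1.4]
finger_gap: 47.1
8.0 [538.56251311  20.95081428 159.71913217] [-0.42364199 -1.12823936 -1.10297055] 46.82448407667501 [[-8.708e-01 -4.916e-01 -4.000e-04]
 [-4.916e-01  8.708e-01  1.000e-04]
 [ 3.000e-04  3.000e-04 -1.000e+00]] [-9.03068750e-02  2.52517123e-01  1.65589828e+00  9.57215123e-05
  1.23360580e+00 -2.17508530e+00]
```

View pics/wrist6.png

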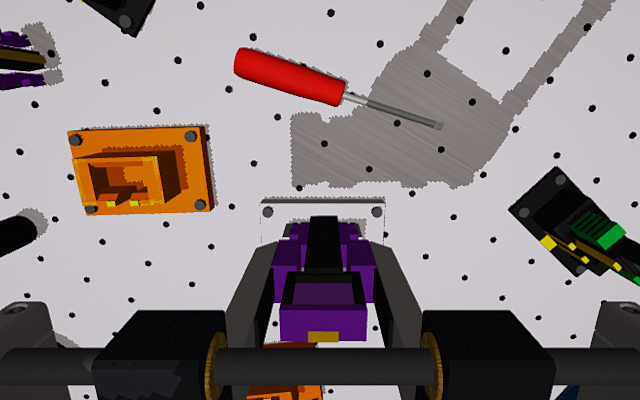

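The cartridge hides most of the mount; only the two rear screws at (268,212) and (378,212) are in sight. I'll step 110 mm to the other side so the mount comes into view above the cartridge.

```bash
python3 -m handwheel '[{"travel":[-3.7,0,0],"turn":[0,0,0]},{"travel":[-3.7,0,0],"turn":[0,0,0]},{"travel":[-3.6,0,0],"turn":[0,0,0]},{"travel":[0,0,0],"turn":[0,0,0]},{"travel":[0,0,0],"turn":[0,0,0]}]'
python3 -m handwheel '[{"travel":[0,0,0],"turn":[0,0,0]},{"travel":[0,0,0],"turn":[0,0,0]},{"travel":[0,0,0],"turn":[0,0,0]}]'
python3 - <<'E'
from workcell import bot, viewer
import cv2,numpy as np
for n in("wrist",):
  c=viewer.capture(n); np.savez(f"{n}7.npz",**c); im=c["color"];cv2.imwrite(f"pics/{n}7.png",im[:,:,::-1])
s=bot.state();print(s["time"],s["ee_pos"],s["force"],s["finger_gap"],s["tcp_rot"].round(4))
E
```

```text
time: 8.42
ee_pos: [635.4, 75.9, 159.0]
tcp_rot: [[-0.87, -0.493, -0.001], [-0.493, 0.87, -0.0], [0.001, 0.0, -1.0]]
force: [-1.4, 0.4, -1.5]
finger_gap: 47.1
time: 8.67
ee_pos: [633.3, 74.5, 160.2]
tcp_rot: [[-0.871, -0.492, -0.0], [-0.492, 0.871, -0.0], [0.0, 0.0, -1.0]]
force: [-1.0, -0.8, -1.3]
finger_gap: 47.4
8.7167 [633.48280239  74.57363719 160.37588224] [ 0.7558599   0.69761389 -0.97396964] 47.34723852073088 [[-8.706e-01 -4.919e-01 -1.000e-04]
 [-4.919e-01  8.706e-01 -1.000e-04]
 [ 1.000e-04 -0.000e+00 -1.000e+00]]
```

View pics/wrist7.png

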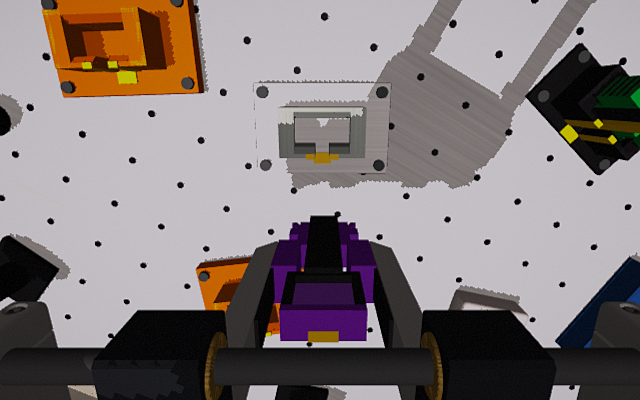

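Now the whole mount is visible: screws at (262,92), (266,165), (381,92) and (379,165), with the notch at (323,157) facing the cartridge's yellow side. I'll measure it in the tool frame, using the same camera as for the cartridge.

```bash
python3 - <<'E'
from inhand import *
c,Pt,k=inhand("wrist7.npz"); g=cv2.cvtColor(c["color"],cv2.COLOR_RGB2GRAY)
fw=np.array([-.28541,0,.95834]); rt=np.array([0,1.,0]); dn=np.cross(fw,rt); A=np.array([rt,dn,fw]); o=np.array([84.48,.07,-179.62])
W=[];uv=[]
for u,v in[(262,92),(266,165),(379,165),(381,92)]:
    m=(g[v-8:v+9,u-8:u+9]<115).astype(np.uint8); n,l,st,ce=cv2.connectedComponentsWithStats(m); i=1+np.argmax(st[1:,4]); p=ce[i]+[u-8,v-8];uv.append(p)
    d=np.array([(p[0]-c["cx"])/c["fx"],(p[1]-c["cy"])/c["fy"],1])@A; zt=160-20; W.append(o+d*((zt-o[2])/d[2])); print(st[i],p,Pt[v,u].round(1))
W=np.array(W); print(W.round(1),"centre",W.mean(0)); d=np.diff(W[[0,1,2,3,0]],axis=0);print(np.linalg.norm(d,axis=1),np.degrees(np.arctan2(d[:,1],d[:,0])))
Z=Pt[...,2]; q=Pt[70:180,250:395].reshape(-1,3); s=q[(q[:,2]>103)&(q[:,2]<113)]; print("rim",len(s),np.median(s[:,2]),cv2.minAreaRect(s[:,:2].astype(np.float32)))
print("world screws",ray(c,np.array(uv),20).mean(0))
# inner walls: y lips near mid x, and x well from rim points
r=cv2.minAreaRect(s[:,:2].astype(np.float32));cx,cy=r[0]; rel=s[:,:2]-[cx,cy]
for x in(-5,0,5): 
    b=rel[abs(rel[:,0]-x)<2][:,1]; print("lips",x,b[b<0].max(),b[b>0].min(),b.min(),b.max())
q2=Pt[k];t=q2[(abs(q2[:,2]+62)<3)&(abs(q2[:,0])<12)]
print("cart",np.median(t,0),np.percentile(t[abs(t[:,1])<15][:,0],[1,99]),np.percentile(t[abs(t[:,0])<6][:,1],[1,99]), np.percentile(t[:,1],[1,99]))
# yaw of the cart front top edge
ys=np.arange(-15,16,3);e=[np.percentile(t[abs(t[:,1]-y)<1.5][:,0],2) for y in ys];print(np.degrees(np.polyfit(ys,e,1)[0]))
E
```

```text
[  2   2  13  12 122] [261.97540984  91.53278689] [ 90.8 -53.  141.3]
[  2   3  12  11 103] [265.30097087 164.66019417] [ 27.  -52.5 141.5]
[  2   2  12  12 112] [378.46428571 164.74107143] [ 27.3  50.9 139.3]
[  3   2  13  13 128] [381.7890625  91.75     ] [ 90.7  49.4 137.4]
[[ 91.1 -52.8 140. ]
 [ 27.5 -52.9 140. ]
 [ 27.5  50.5 140. ]
 [ 91.   50.5 140. ]] centre [ 59.27159069  -1.17785195 140.        ]
[ 63.62037813 103.37630349  63.51648206 103.29537531] [-1.79896267e+02  9.00413271e+01  3.07861304e-02 -8.99010643e+01]
rim 2598 108.08808313972796 ((58.84028244018555, -1.11505126953125), (40.21764373779297, 70.16580963134766), 0.00823033507913351)
world screws [582.17438796  45.05259414  20.        ]
lips -5 -22.48123208406585 22.669778963952886 -34.61387210959403 34.81466728300211
lips 0 -22.500167939610133 22.53312161609216 -34.823270225228846 34.68606847302562
lips 5 -22.55867393680977 22.437426852420458 -34.97646116799941 34.60083211492209
cart [  1.20750194  -0.42300272 -61.25766092] [-6.699745    7.78845782] [-23.429432    23.72195707] [-23.51783079  23.78155687]
-0.1688683002847889
```

Mount is at tool (59.0,-1.15) with relative yaw 0°, and the cartridge is at (0.55,0). The move is +5.85 cm in x and -0.115 cm in y, then down to just above the rim.

```bash
python3 -m handwheel '[{"travel":[2.9,-0.115,0],"turn":[0,0,0]},{"travel":[2.95,0,0],"turn":[0,0,0]},{"travel":[0,0,2.5],"turn":[0,0,0]},{"travel":[0,0,2.5],"turn":[0,0,0]},{"travel":[0,0,0.5],"turn":[0,0,0]}]'
python3 -m handwheel '[{"travel":[0,0,0],"turn":[0,0,0]},{"travel":[0,0,0],"turn":[0,0,0]},{"travel":[0,0,0],"turn":[0,0,0]}]'
python3 - <<'E'
from workcell import bot, viewer
import cv2,numpy as np
for n in("wrist","scene"):
  c=viewer.capture(n); np.savez(f"{n}8.npz",**c); im=c["color"];cv2.imwrite(f"pics/{n}8.png",(im if n=="wrist" else cv2.resize(im[120:240,270:430],(800,600)))[:,:,::-1])
s=bot.state();print(s["time"],s["ee_pos"],s["force"],s["finger_gap"],s["tcp_rot"].round(4))
E
```

```text
time: 9.13
ee_pos: [580.5, 44.8, 102.4]
tcp_rot: [[-0.871, -0.492, -0.006], [-0.492, 0.871, 0.0], [0.005, 0.003, -1.0]]
force: [-1.2, 0.1, -1.2]
finger_gap: 47.3
time: 9.38
ee_pos: [585.3, 45.3, 106.4]
tcp_rot: [[-0.87, -0.493, 0.003], [-0.493, 0.87, -0.0], [-0.002, -0.001, -1.0]]
force: [0.6, -0.1, -0.7]
finger_gap: 47.1
9.4833 [585.28560434  45.38158624 106.35539635] [ 0.05829753  0.42693621 -1.82077998] 47.55570614148314 [[-0.8701 -0.4928  0.0027]
 [-0.4929  0.8701 -0.    ]
 [-0.0024 -0.0014 -1.    ]]
```

View pics/wrist8.png

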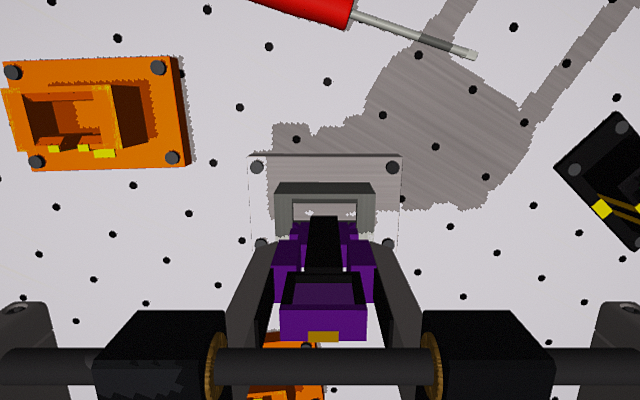

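View pics/scene8.png

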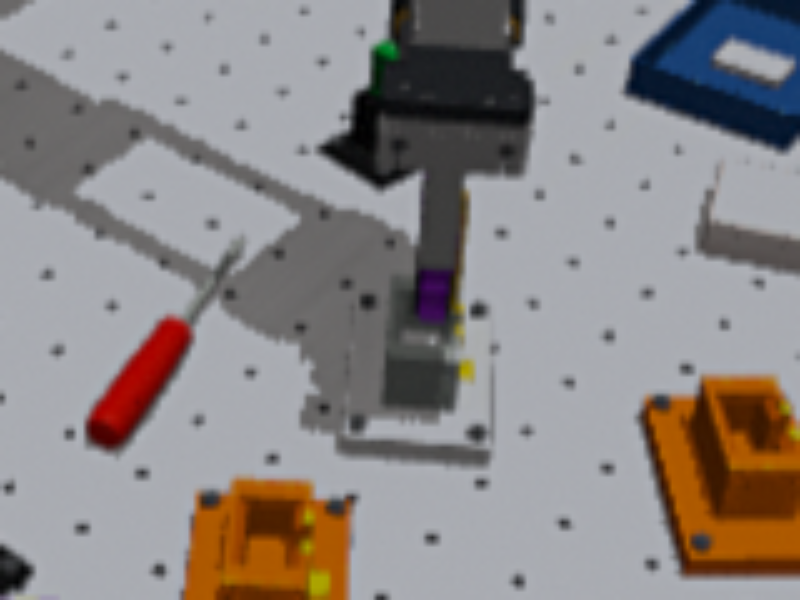

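It shows the cartridge poised above the socket, with the rear rim at (325,190) and the rear screws at (257,167) and (392,167). The arm is still swaying a little, so I'll let it settle and recheck the offset.

```bash
python3 -m handwheel '[{"travel":[0,0,0],"turn":[0,0,0]},{"travel":[0,0,0],"turn":[0,0,0]},{"travel":[0,0,0],"turn":[0,0,0]},{"travel":[0,0,0],"turn":[0,0,0]},{"travel":[0,0,0],"turn":[0,0,0]}]'
cat > chk.py <<'E'
from inhand import *
from workcell import bot,viewer
s=bot.state();c=viewer.capture("wrist");np.savez("w9.npz",**c)
print(s["ee_pos"].round(1),s["tcp_rot"].round(4).tolist())
c,Pt,k=inhand("w9.npz"); g=cv2.cvtColor(c["color"],cv2.COLOR_RGB2GRAY)
fw=np.array([-.28541,0,.95834]); rt=np.array([0,1.,0]); dn=np.cross(fw,rt); A=np.array([rt,dn,fw]); o=np.array([84.48,.07,-179.62])
W=[]
for u,v in[(257,167),(392,167)]:
    m=(g[v-9:v+10,u-9:u+10]<115).astype(np.uint8); n,l,st,ce=cv2.connectedComponentsWithStats(m); i=1+np.argmax(st[1:,4]); p=ce[i]+[u-9,v-9]
    d=np.array([(p[0]-c["cx"])/c["fx"],(p[1]-c["cy"])/c["fy"],1])@A; zt=s["ee_pos"][2]-20; W.append(o+d*((zt-o[2])/d[2])); print(st[i],p,W[-1].round(1))
print("centre from screws x-32:",np.mean(W,0)-[31.8,0,0])
q=Pt[150:260,250:400].reshape(-1,3); zr=s["ee_pos"][2]-52
t=q[(abs(q[:,2]-zr)<4)&(q[:,0]>5)]; b=t[abs(t[:,1])<25]
print("rear wall outer x",np.percentile(b[:,0],[98,99.5]),"y ext",t[:,1].min(),t[:,1].max(),"-> centre x",np.percentile(b[:,0],99)-20, np.median(t[:,2]))
E
python3 chk.py
```

```text
time: 9.9
ee_pos: [584.1, 45.4, 105.0]
tcp_rot: [[-0.87, -0.493, 0.0], [-0.493, 0.87, 0.0], [-0.0, 0.0, -1.0]]
force: [-0.4, -1.1, -1.1]
finger_gap: 47.5
[584.1  45.4 105. ] [[-0.8701, -0.4928, 0.0], [-0.4928, 0.8701, 0.0], [-0.0, 0.0, -1.0]]
[  1   4  14  14 147] [255.14285714 168.53061224] [ 34.4 -51.6  85. ]
[  2   4  14  15 158] [391.34810127 168.98734177] [34.  51.7 85. ]
centre from screws x-32: [2.38719524e+00 4.48535492e-02 8.49968446e+01]
rear wall outer x [22.17556647 22.30209932] y ext -34.96177661425312 35.081359662584255 -> centre x 2.2226485185754967 52.91609379890585
```

The mount centre is at tool (2.3, 0.0) and the cartridge at (0.55, 0), so I shift +1.5 mm in x and descend gently.

```bash
python3 -m handwheel '[{"travel":[0.15,0,0],"turn":[0,0,0]},{"travel":[0,0,0],"turn":[0,0,0]},{"travel":[0,0,0],"turn":[0,0,0]}]'
python3 chk.py
python3 -m handwheel '[{"travel":[0,0,0.5],"turn":[0,0,0]},{"travel":[0,0,0.5],"turn":[0,0,0]},{"travel":[0,0,0.4],"turn":[0,0,0]},{"travel":[0,0,0],"turn":[0,0,0]}]'
```

```text
time: 10.2
ee_pos: [582.6, 44.6, 104.9]
tcp_rot: [[-0.87, -0.493, -0.0], [-0.493, 0.87, 0.0], [0.0, 0.0, -1.0]]
force: [-0.2, 0.4, -1.5]
finger_gap: 47.3
[582.6  44.6 104.9] [[-0.8702, -0.4926, -0.0002], [-0.4926, 0.8702, 0.0001], [0.0001, 0.0001, -1.0]]
[  1   6  14  13 141] [255.34042553 170.53191489] [ 32.8 -51.6  84.9]
[  1   6  15  13 149] [391.16778523 170.6442953 ] [32.7 51.6 84.9]
centre from screws x-32: [9.93135058e-01 4.40819681e-02 8.49279318e+01]
rear wall outer x [20.52343078 20.62606774] y ext -35.02536252059293 34.990988392781105 -> centre x 0.6006216775406088 52.76791899994063
time: 10.58
ee_pos: [581.8, 44.7, 89.6]
tcp_rot: [[-0.87, -0.493, -0.003], [-0.493, 0.87, 0.0], [0.002, 0.001, -1.0]]
force: [-0.5, 0.2, -1.5]
finger_gap: 47.1
```

Centred to within 0.4 mm, and the foot has entered the socket with no contact force. I'll continue down.

```bash
python3 -m handwheel '[{"travel":[0,0,0.4],"turn":[0,0,0]},{"travel":[0,0,0.4],"turn":[0,0,0]},{"travel":[0,0,0],"turn":[0,0,0]}]'
python3 -m handwheel '[{"travel":[0,0,0.4],"turn":[0,0,0]},{"travel":[0,0,0.4],"turn":[0,0,0]},{"travel":[0,0,0],"turn":[0,0,0]}]'
python3 -m handwheel '[{"travel":[0,0,0.4],"turn":[0,0,0]},{"travel":[0,0,0.4],"turn":[0,0,0]},{"travel":[0,0,0],"turn":[0,0,0]}]'
```

```text
time: 10.83
ee_pos: [582.2, 44.6, 82.0]
tcp_rot: [[-0.87, -0.493, -0.002], [-0.493, 0.87, 0.0], [0.001, 0.001, -1.0]]
force: [-0.7, 0.2, -0.9]
finger_gap: 47.3
time: 11.08
ee_pos: [582.1, 44.6, 74.1]
tcp_rot: [[-0.87, -0.493, -0.001], [-0.493, 0.87, 0.0], [0.001, 0.001, -1.0]]
force: [-0.1, -0.3, -1.9]
finger_gap: 47.2
time: 11.33
ee_pos: [582.1, 44.6, 66.1]
tcp_rot: [[-0.87, -0.493, -0.001], [-0.493, 0.87, 0.0], [0.001, 0.001, -1.0]]
force: [-0.3, -0.1, -1.4]
finger_gap: 47.1
```

```bash
python3 -m handwheel '[{"travel":[0,0,0.3],"turn":[0,0,0]},{"travel":[0,0,0],"turn":[0,0,0]}]'
python3 -m handwheel '[{"travel":[0,0,0.2],"turn":[0,0,0]},{"travel":[0,0,0],"turn":[0,0,0]},{"travel":[0,0,0],"turn":[0,0,0]}]'
python3 -m handwheel '[{"travel":[0,0,0.1],"turn":[0,0,0]},{"travel":[0,0,0],"turn":[0,0,0]},{"travel":[0,0,0],"turn":[0,0,0]}]'
```

```text
time: 11.5
ee_pos: [582.5, 44.6, 63.5]
tcp_rot: [[-0.87, -0.493, -0.001], [-0.493, 0.87, 0.0], [0.001, 0.0, -1.0]]
force: [0.9, 0.4, -1.0]
finger_gap: 47.5
time: 11.75
ee_pos: [582.7, 44.6, 61.9]
tcp_rot: [[-0.87, -0.493, -0.0], [-0.493, 0.87, 0.0], [-0.0, 0.0, -1.0]]
force: [0.1, 0.7, -1.1]
finger_gap: 47.1
time: 12.0
ee_pos: [582.9, 44.6, 61.1]
tcp_rot: [[-0.87, -0.493, 0.0], [-0.493, 0.87, 0.0], [-0.0, -0.0, -1.0]]
force: [0.6, 1.1, -1.3]
finger_gap: 47.1
```

```bash
python3 -m handwheel '[{"travel":[0,0,0.1],"turn":[0,0,0]},{"travel":[0,0,0],"turn":[0,0,0]},{"travel":[0,0,0],"turn":[0,0,0]}]'
python3 -m handwheel '[{"travel":[0,0,0.1],"turn":[0,0,0]},{"travel":[0,0,0],"turn":[0,0,0]},{"travel":[0,0,0],"turn":[0,0,0]}]'
```

```text
time: 12.25
ee_pos: [583.0, 44.7, 61.0]
tcp_rot: [[-0.87, -0.493, 0.001], [-0.493, 0.87, 0.0], [-0.001, -0.0, -1.0]]
force: [-1.0, 0.2, 6.1]
finger_gap: 47.2
time: 12.5
ee_pos: [583.1, 44.7, 60.9]
tcp_rot: [[-0.87, -0.493, 0.001], [-0.493, 0.87, 0.0], [-0.001, -0.001, -1.0]]
force: [-2.3, 0.2, 11.0]
finger_gap: 47.3
```

Firm floor contact at TCP z 60.9, which is the seating height worked out from the dock (61). I'll release.

```bash
python3 -m handwheel '[{"travel":[0,0,0],"turn":[0,0,0]},{"travel":[0,0,0],"turn":[0,0,0]},{"travel":[0,0,0],"turn":[0,0,0]},{"travel":[0,0,0],"turn":[0,0,0]},{"travel":[0,0,0],"turn":[0,0,0]}]' 1
python3 -m handwheel '[{"travel":[0,0,0],"turn":[0,0,0]},{"travel":[0,0,0],"turn":[0,0,0]},{"travel":[0,0,0],"turn":[0,0,0]}]'
```

```text
time: 12.92
ee_pos: [582.8, 44.6, 58.9]
tcp_rot: [[-0.87, -0.493, 0.0], [-0.493, 0.87, 0.0], [-0.0, -0.0, -1.0]]
force: [0.8, 0.7, 0.2]
finger_gap: 77.6
time: 13.17
ee_pos: [582.7, 44.6, 58.7]
tcp_rot: [[-0.87, -0.493, -0.0], [-0.493, 0.87, 0.0], [0.0, 0.0, -1.0]]
force: [-0.1, -0.2, -0.1]
finger_gap: 93.8
```

Now I retreat straight up, step towards the base side, and check the result.

```bash
python3 -m handwheel '[{"travel":[0,0,-2],"turn":[0,0,0]},{"travel":[0,0,-3],"turn":[0,0,0]},{"travel":[0,0,-3],"turn":[0,0,0]},{"travel":[0,0,-3],"turn":[0,0,0]},{"travel":[0,0,-3.5],"turn":[0,0,0]}]'
python3 -m handwheel '[{"travel":[-3,0,0],"turn":[0,0,0]},{"travel":[0,0,0],"turn":[0,0,0]},{"travel":[0,0,0],"turn":[0,0,0]},{"travel":[0,0,0],"turn":[0,0,0]},{"travel":[0,0,0],"turn":[0,0,0]}]'
python3 - <<'E'
from workcell import bot, viewer
import cv2,numpy as np
from h import *
for n in("wrist","scene","top"):
  c=viewer.capture(n); np.savez(f"{n}10.npz",**c); im=c["color"];cv2.imwrite(f"pics/{n}10.png",im[:,:,::-1])
s=bot.state();print(s["time"],s["ee_pos"],s["force"])
c=dict(np.load("wrist10.npz"));im=c["color"];P=cloud(c);hsv=cv2.cvtColor(im,cv2.COLOR_RGB2HSV)
d=np.hypot(P[...,0]-582.3,P[...,1]-45.2)<60
col=d&(hsv[...,1]>100)&(hsv[...,2]>120)
for nm,lo,hi in(("pads",85,96),("top",117,128)):
    k=col&(P[...,2]>lo)&(P[...,2]<hi); q=P[k]; print(nm,k.sum(),np.median(q[:,2]),cv2.minAreaRect(q[:,:2].astype(np.float32)))
k=d&(P[...,2]>48)&(P[...,2]<57); print("rim",cv2.minAreaRect(P[k][:,:2].astype(np.float32)),np.median(P[k][:,2]))
E
```

```text
time: 13.58
ee_pos: [581.8, 44.6, 204.3]
tcp_rot: [[-0.87, -0.493, -0.002], [-0.493, 0.87, 0.0], [0.002, 0.001, -1.0]]
force: [-0.0, -0.9, -0.0]
finger_gap: 93.6
time: 14.0
ee_pos: [607.6, 59.2, 202.8]
tcp_rot: [[-0.87, -0.493, -0.003], [-0.493, 0.87, -0.0], [0.003, 0.001, -1.0]]
force: [-0.7, 0.3, -0.3]
finger_gap: 94.2
14.15 [608.07807261  59.12712787 203.33324379] [-0.43978364  0.21383521 -0.65633614]
pads 8 89.96475650036011 ((588.2742919921875, 48.52265548706055), (4.826105117797852, 61.754188537597656), 29.614845275878906)
top 96 122.57580471722324 ((584.1537475585938, 52.62517547607422), (4.369855880737305, 22.618066787719727), 28.448148727416992)
rim ((582.323974609375, 45.21974563598633), (40.2994384765625, 70.07365417480469), 29.36688232421875) 52.027597616747826
```

View pics/wrist10.png

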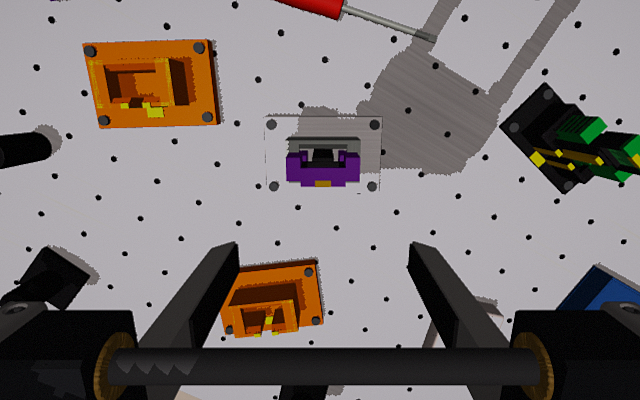

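View pics/scene10.png

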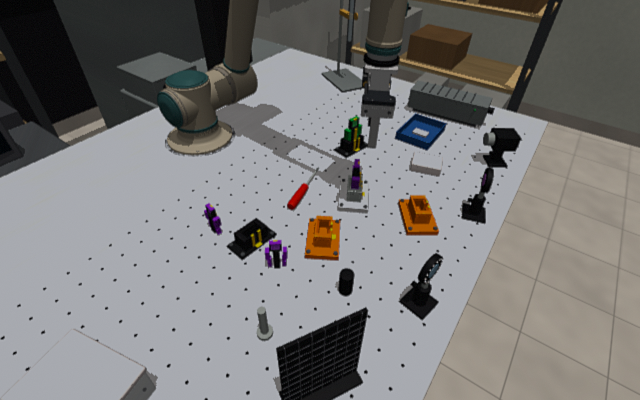

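The cartridge stands alone in the silver mount at (323,165), key side to the notch. It is in shadow, so I lower the brightness threshold and remeasure.

```bash
python3 - <<'E'
import cv2,numpy as np
from h import *
c=dict(np.load("wrist10.npz"));im=c["color"];P=cloud(c);hsv=cv2.cvtColor(im,cv2.COLOR_RGB2HSV)
d=np.hypot(P[...,0]-582.3,P[...,1]-45.2)<60
col=d&(hsv[...,1]>90)&(hsv[...,2]>40)
for nm,lo,hi in(("pads",87,94),("top",119,127)):
    k=col&(P[...,2]>lo)&(P[...,2]<hi); q=P[k]; print(nm,k.sum(),np.median(q[:,2]),cv2.minAreaRect(q[:,:2].astype(np.float32)))
a,b=dict(np.load("top0.npz"))["color"],dict(np.load("top10.npz"))["color"]
df=cv2.absdiff(a,b).max(2)>45; n,l,st,ce=cv2.connectedComponentsWithStats(df.astype(np.uint8))
print([ (s[:2].tolist(),int(s[4])) for s in st[1:] if s[4]>15])
E
```

```text
pads 689 90.18115577406704 ((582.1521606445312, 45.00116729736328), (20.077730178833008, 61.73616027832031), 29.89366340637207)
top 829 122.28777274586731 ((582.5365600585938, 45.32150650024414), (14.367513656616211, 33.752933502197266), 30.1049747467041)
[([229, 119], 4677), ([283, 189], 64), ([142, 201], 11873), ([294, 202], 22), ([381, 229], 31), ([387, 229], 100), ([0, 297], 5747), ([75, 308], 32), ([79, 321], 24), ([0, 326], 63), ([26, 343], 144), ([0, 345], 728), ([54, 352], 85), ([69, 359], 95), ([131, 358], 111), ([299, 364], 239), ([159, 371], 108), ([268, 374], 27), ([293, 375], 162), ([279, 380], 84), ([140, 387], 24), ([334, 390], 41)]
```

View pics/top10.png

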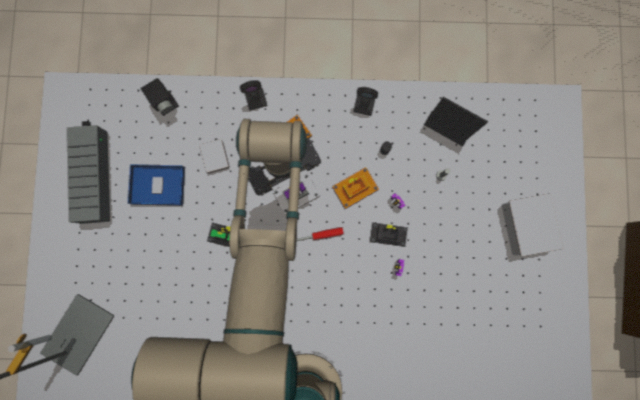

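Pads top at 90.2 (expected 90), frame top at 122.3 (expected 122), and 61.7 mm over the pads, so both tabs are free. The centre is within 0.3 mm of the mount's and the yaw within 0.7°. The top view shows the bystanders where they were. The robot touches nothing, so I hand in.

```bash
python3 -c "
from workcell import ticket
print(ticket.hand_in())"
```

```text
the job is handed in; nothing more can be done
None
```

The violet cartridge is standing in the silver mount with both tabs sprung out, and the job is handed in at about 14 s of the 51 s allowed. I pinched both tabs while it was in its dock, lifted it clear, turned it about 36° and lowered it in. It met the mount's floor at the height expected from the dock, and I then opened the gripper and backed off.

**Last checks (wrist camera):**

| Check | Measured | Expected |
|---|---|---|
| Top of the frame above the table | 122.3 mm | 122 mm |
| Top of the thumb pads above the table | 90.2 mm | 90 mm |
| Distance over the pads, both tabs free | 61.7 mm | 62 mm |
| Centre relative to the mount's centre | within 0.3 mm | within 4 mm |
| Yaw relative to the mount | about 0.7° | within 8.6° |

- **Rest of the scene:** the pictures show the lens case, lens tube, post and driver where they were. The green cartridge is still in its dock. I judged both by eye and did not measure them; in the last top view the arm covers parts of the green dock and the driver.
- **What disagreed:**
  - With the tabs pinched, the gripper read 47.3 mm, not the nominal 50 mm.
  - My first move over the mount was 1.5 to 2 mm off in x; I corrected it before insertion.

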